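Offer up a mould clamp bar to its hinge and hold it for the pin

ROBOT

A 6-joint arm with a two-finger parallel gripper is mounted at the origin on the work surface. World frame = base frame: x ahead of the robot, y to its left, z up, the work surface at z = 0. Lengths are in m, angles in rad, forces in N, time in s.
With the tool pointing down it reaches from about 0.325 to 1 m from the base axis. Payload 5.1 kg.
Tool frame: the origin (TCP) lies on the centre line of the jaws, within the pads' length; the fingertips stand 25 mm ahead of it and the grasp point (between the pads) lies 6 mm ahead of it; z points along the fingers, y is the line along which they close (so a half turn about z gives the same grasp; the last joint's range is limited). The gripper opens to 85 mm and grips with 20 to 120 N. Pads are 22 mm wide; open, the fingers measure 114 mm over their backs; the gripper's body (76 mm by 85 mm) begins 54 mm behind the grasp point. The pads swing forward as they close: fully open they stand 13 mm farther back than shut.
Start: joints at [-1.199, 0.124, 1.65, -0, 1.367, -0.083], TCP at [0.286, -0.584, 0.256] pointing down, gripper open.
Joint ranges: [-2.61, 2.61], [-1.02, 2.33], [0.03, 2.71], [-1.35, 4.49], [0.32, 2.68], [-2.91, 2.91]. Speed limits (rad/s): [2.57, 2.57, 3.14, 3.14, 3.14, 3.14].

INTERFACE

Orientations are given as a unit quaternion [w, x, y, z].
In Python, from workcell import * gives the robot as it stands. The module is installed in compiled form; this text tells all that it offers.
- The arm moves only by the tool shift_gripper, called after ">>>" by a JSON object that holds its "method" and its "body", one argument or row to a line. Schema: {"type":"object","properties":{"motion":{"type":"array","items":{"type":"array","prefixItems":[{"type":"array","items":{"type":"number"},"minItems":3,"maxItems":3},{"type":"array","items":{"type":"number"},"minItems":3,"maxItems":3}],"minItems":2,"maxItems":2},"minItems":1,"maxItems":8},"finger_gap":{"type":"number"},"force":{"type":"number"},"only":{"type":"string"},"quiet":{"type":"boolean"},"lines":{"type":"string"}},"required":["motion"],"additionalProperties":false}. motion is a list of rows, 1 to 8 of them, each written [[dx, dy, dz], [rx, ry, rz]]: dx, dy, dz in shares of the most that a row can go, 1 being 50 mm, then a rotation vector rx, ry, rz in normalised numbers (1 is 45 degrees); each row shifts and turns the commanded pose from where the row before left it, along the tool's axes as they then stand; what a row does not reach is not made up. A row lasts 1/10 s, in which the tool goes at most 0.05 m and 0.15 rad, less where a joint would pass 70% of its speed; a pose out of reach is approached as far as the arm can. finger_gap is the finger opening in m, set as the call begins (left out keeps the last). The fingers move at their own pace and stop on an object; force is the grip in N (left out, the last holds). Time passes only in rows, so rows that do not move let the fingers close. The tool returns the time, the measured TCP pose, the force, the opening and the grip force at its end. only (a regular expression) keeps the lines of the reply that match it, lines (a string "A,B") keeps lines A to B, and quiet returns only ok. Shift and turn numbers lie between -1 and 1, and a call with a number outside is refused. Input that does not fit is refused with a message, and nothing moves.
- get_obs(): the state, without advancing time (a new reading comes with each control period).
- read_camera(name): name is "scene" or "side" or "wrist"; returns the picture (420x560x3 uint8, blue, green, red); there is no depth.
- camera_info(name): a dict with "fx", "fy", "cx", "cy" (pixels), "distortion" ([k1, k2, p1, p2, k3] as OpenCV has them; the pictures are not rectified), "position" and "orientation" of the camera in the world; the wrist camera has in their place "tool_from_camera" (4x4, takes a point from camera to tool coordinates, whose origin is the TCP and whose axes are the flange's). Camera axes: x right, y up, looking along -z (the intrinsics and any distortion apply to the point x, -y, -z); pixel columns grow to the right and rows downward; lengths in m; the calibration is good to about 2 mm. A picture is of the moment at which its call begins: read the wrist's pose just before it. camera_info takes no time and is no camera call.
- close_job(): hands the job in; it is judged then, once.
Trained networks look in the newest picture that a camera, given by its name, has taken for a name from the list of things; names that differ only in an ending like _2 or _b are one class to them, and where a whole thing is asked for, a point or a joint stands for the part that bears it (a point fixed in the world has none). Each returns a list of dicts, best first, with "confidence" (0 to 1); they miss things now and then, are a little off and sometimes report something else, mostly with a low value. They report only what shows in the picture. A call takes as long as a camera call. They do not tell look-alikes from the thing itself.
- trace(camera, target): "mask" (420x560 bool, what is visible of it) and "xy" ([column, row] in pixels, amid what is visible of it).
- landmark_of(camera, target): "xy" ([column, row] in pixels: a listed point, or the origin of a listed thing).
The state is a dict: "clock": time; "q": joint angles; "dq": joint speeds; "joint_efforts": joint torques, N m; "ee_pos": TCP position; "tool_rot": TCP orientation; "wrist_force": force on the tool from outside, world axes, zero at the start; "moment": the same for the moment, N m; "finger_gap": finger opening in m; "grip_force": force on a finger pad.
Only numpy, scipy, OpenCV 4.12 (cv2) and the standard library are available. Lean on these libraries where they do the work, as an engineer would, in place of code of your own. Each camera call takes 0.05 s, during which the arm holds its last target. There are 200 camera calls.

TASK

Pick up the loose blue clamp bar and offer it up to the wooden jamb block of the mould stand, its steel knuckle in the gap between the two knuckles there and the bar level out over the white plaster mould, so that the three holes line up and the hinge pin could be slid through. Finish while holding the bar there in the gripper, not letting go: clear of the mould and not leaning on the stand. Leave the mug, the jar and the tray with the pin where they are.

Things in the scene. Friction and masses are not known exactly. Their poses are not given: they have to be found in the camera images.
- clamp_bar: loose blue metal clamp bar, 0.27 to 0.47 kg, 24 mm wide (its x), 170 long (its y), 26 high (its z), lying flat. Steel hinge leaf (3 mm) on top of its last 48 mm at the -y end, running on to a steel knuckle beyond it; red ball knob (top 56 mm up) near the +y end. Origin: centre of its underside, y away from the knuckle, z up. When finished its axes are parallel to the stand's
- bar_eye (a point): middle of the bar's knuckle hole, at (0, -101, 18) mm in the bar's frame. The knuckle is a tube of 24 mm outside diameter, 24 mm long, with a 14 mm hole along the bar's x; the bar's square end begins 16 mm from it
- bar_grip (a point): balance point of the bar (within a few mm), at (0, -10, 13) mm in the bar's frame: middle of its width and height; gripping across the 24 mm width here keeps the bar level
- stand: fixed mould stand: plywood plinth 110 (its x) x 230 (its y) x 50 mm, sunk 0 to 30 mm into the table (varies); at its -y end a wooden jamb block (90 x 41, top 157 mm over the origin) with a steel hinge leaf on its +y face; white plaster mould (84 x 100, top 93.5 mm over the origin) centred at y = +40 mm. Origin: centre of the plinth's underside, z up, y from jamb block to mould
- stand_eye (a point): middle of the gap between the stand's two steel knuckles, on their hole line, at (0, -48, 145) mm in the stand's frame. Tubes 24 mm outside, 14 mm hole, each 20 long, along the stand's x; gap 32 mm wide (x = -16 to 16), open above, below and towards the mould; the fixed leaf stands 22 mm behind the hole line
- mug: bystander: unfired white mug, 84 mm wide, 95 mm high, origin under its centre
- jar: bystander: amber glaze jar, 72 mm wide, 90 mm high, origin under its centre
- pin_tray: bystander: grey tray 60 x 150 x 22 mm, origin under its centre; the steel hinge pin lies in it
- hinge_pin: bystander: steel hinge pin, 10 mm thick, 100 mm long, lying in the tray; stays there. Origin under its middle
Not all that is in view belongs to the job. Leave any orange or pink look-alike of the clamp_bar alone.

How it is judged:
By the outcome, as a careful person would: the job done as asked, in the order asked, and still so for the second after the job is handed in, while the arm keeps its last pose, push and grip.
It also fails if it takes over 35 s, if anything falls off the work surface, if the arm or the gripper's body presses on something with over 40 N, if the wrist force passes 120 N, or if a joint passes its speed limit or range.

## Working session

There is one attempt and no reset: what is moved stays moved. The work goes in short steps, Python scripts to look and compute and a tool call to move; the robot and the scene stay as the last step left them, time stands still between calls to the robot, and variables do not carry over. Pictures are saved under pics/ and viewed, at most 10 in all, crops included, and the job is handed in when it is done.

```bash
mkdir -p pics; cat > h.py <<'E'
from workcell import *
import numpy as np, cv2
from scipy.spatial.transform import Rotation as R
def rot(q): return R.from_quat([q[1],q[2],q[3],q[0]]).as_matrix()
def cam(name,obs=None):
    i=camera_info(name)
    K=np.array([[i['fx'],0,i['cx']],[0,i['fy'],i['cy']],[0,0,1.]]);D=np.array(i['distortion'],float)
    if 'tool_from_camera' in i:
        o=obs or get_obs();T=np.eye(4);T[:3,:3]=rot(o['tool_rot']);T[:3,3]=o['ee_pos'];T=T@np.array(i['tool_from_camera'])
    else:
        T=np.eye(4);T[:3,:3]=rot(i['orientation']);T[:3,3]=i['position']
    return K,D,T
def ray(c,xy):
    K,D,T=c;p=cv2.undistortPoints(np.array([[xy]],float),K,D)[0,0]
    d=T[:3,:3]@np.array([p[0],-p[1],-1]);return T[:3,3],d/np.linalg.norm(d)
def onz(c,xy,z):
    o,d=ray(c,xy);return o+d*(z-o[2])/d[2]
def proj(c,P):
    K,D,T=c;P=(np.atleast_2d(P)-T[:3,3])@T[:3,:3];P=P*[1,-1,-1]
    return cv2.projectPoints(P,np.zeros(3),np.zeros(3),K,D)[0][:,0]
def tri(rs):
    A=0;b=0
    for o,d in rs:
        M=np.eye(3)-np.outer(d,d);A=A+M;b=b+M@o
    p=np.linalg.solve(A,b);return p,[float(np.linalg.norm((np.eye(3)-np.outer(d,d))@(p-o))) for o,d in rs]
E
python3 - <<'E'
from h import *
np.set_printoptions(precision=3,suppress=True)
for n in ['scene','side','wrist']:
    im=read_camera(n);cv2.imwrite(f'pics/{n}0.png',im)
    c=cam(n);print(n,c[2][:3,3],c[2][:3,2])
    for t in ['clamp_bar','bar_eye','bar_grip','stand','stand_eye','mug','jar','pin_tray']:
        print(t,[(np.round(x['xy'],1).tolist(),round(x['confidence'],2)) for x in landmark_of(n,t)[:3]])
cv2.imwrite('pics/both0.png',np.hstack([cv2.imread('pics/scene0.png'),cv2.imread('pics/side0.png')]))
E
```

```text
scene [0.958 0.71  0.72 ] [0.406 0.673 0.619]
clamp_bar [([420.3, 266.5], 0.83), ([287.2, 381.9], 0.66), ([353.2, 298.1], 0.58)]
bar_eye [([348.3, 257.8], 0.91), ([311.2, 138.0], 0.86), ([236.5, 349.5], 0.82)]
bar_grip [([422.9, 261.5], 0.94), ([280.6, 374.5], 0.76), ([290.7, 150.5], 0.7)]
stand [([231.3, 207.2], 0.92)]
stand_eye [([227.6, 150.4], 0.56)]
mug [([202.9, 291.3], 0.56)]
jar [([178.1, 247.5], 0.93), ([335.7, 210.3], 0.62)]
pin_tray [([334.0, 209.2], 0.56)]
side [0.265 0.764 0.757] [-0.268  0.712  0.649]
clamp_bar [([368.2, 195.5], 0.92), ([330.3, 323.4], 0.86), ([260.5, 297.7], 0.78)]
bar_eye [([404.5, 189.5], 0.93), ([168.8, 261.6], 0.89), ([288.7, 273.0], 0.83)]
bar_grip [([262.5, 293.3], 0.77), ([378.3, 192.1], 0.7), ([171.7, 295.1], 0.65)]
stand [([287.5, 200.1], 0.63)]
stand_eye [([298.0, 158.4], 0.58)]
mug [([205.3, 233.0], 0.98)]
jar [([229.3, 201.4], 0.68)]
pin_tray [([338.9, 247.1], 0.56)]
wrist [ 0.347 -0.553  0.374] [0.247 0.12  0.961]
clamp_bar []
bar_eye [([48.6, 105.3], 0.82)]
bar_grip [([50.3, 20.0], 0.7)]
stand []
stand_eye []
mug []
jar []
pin_tray []
```

View pics/scene0.png

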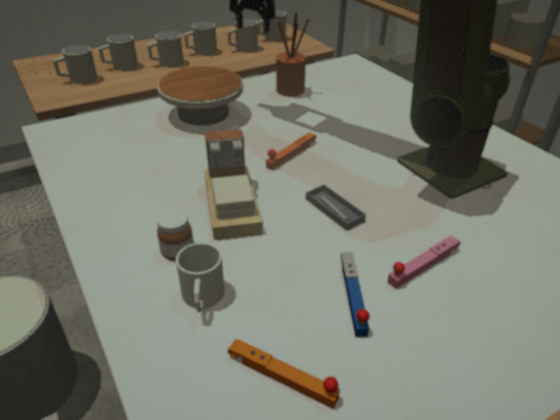

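View pics/side0.png

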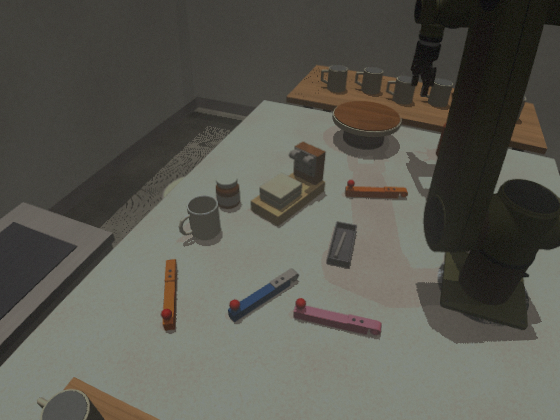

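The scene view shows four bars: blue at (353,292), orange at (285,372) and (291,150), and pink at (425,260). In the side view, blue is at (263,295), orange at (170,293) and (376,191), and pink at (337,318). Only the blue one fits "blue metal bar, steel leaf, red knob". The stand is at scene (230,190) and side (292,180), with its jamb away from the cameras. Next I confirm the blue bar in an enlarged crop and measure.

```bash
python3 - <<'E'
from h import *
np.set_printoptions(precision=4,suppress=True)
cs={n:cam(n) for n in ['scene','side']}
ap={'scene':(353,292),'side':(263,295)}
res={}
for n in cs:
    read_camera(n)
    for t in ['bar_eye','bar_grip','clamp_bar','stand','stand_eye','mug','jar','pin_tray']:
        L=landmark_of(n,t)
        if 'bar' in t: L=[x for x in L if np.hypot(*(np.array(x['xy'])-ap[n]))<60]
        if L: res[n,t]=L[0]['xy']
for t in ['bar_eye','bar_grip','clamp_bar','stand','stand_eye','mug','jar','pin_tray']:
    try:print(t,*tri([ray(cs[n],res[n,t]) for n in cs]))
    except KeyError as e: print(t,'missing',e)
for n,t,z in [('scene','bar_eye',.018),('side','bar_eye',.018),('scene','bar_grip',.013),('side','bar_grip',.013),('scene','clamp_bar',0),('side','clamp_bar',0)]:
    if (n,t) in res: print(n,t,np.round(res[n,t],1),onz(cs[n],res[n,t],z))
a=cv2.resize(cv2.imread('pics/scene0.png')[240:345,300:400],(400,420),interpolation=2)
b=cv2.resize(cv2.imread('pics/scene0.png')[120:240,180:280],(350,420),interpolation=2)
cv2.imwrite('pics/crop1.png',np.hstack([a,b]))
E
```

```text
bar_eye [0.4638 0.1589 0.0254] [0.002070060426144942, 0.002070060426144849]
bar_grip [0.5122 0.234  0.0162] [0.0014196000215557195, 0.001419600021555722]
clamp_bar [0.5145 0.2419 0.0064] [0.0004902623683973342, 0.0004902623683974153]
stand [ 0.588  -0.1512 -0.0137] [0.0016963940038074846, 0.0016963940038073513]
stand_eye [ 0.5706 -0.1719  0.1386] [0.001091408657796635, 0.0010914086577966037]
mug [ 0.7515  0.0738 -0.0054] [0.002765390920450263, 0.002765390920450139]
jar [ 0.757  -0.0719 -0.0121] [0.0036948694166493786, 0.0036948694166494085]
pin_tray [ 0.3748 -0.0114 -0.0029] [0.0035694341433121666, 0.003569434143312215]
scene bar_eye [348.1 256.8] [0.4596 0.1557 0.018 ]
side bar_eye [292.  272.5] [0.4661 0.15   0.018 ]
scene bar_grip [350.3 290.8] [0.5096 0.2302 0.013 ]
side bar_grip [261.4 292.8] [0.513  0.2335 0.013 ]
scene clamp_bar [351.5 297.8] [0.5104 0.2371 0.    ]
side clamp_bar [259.4 297.1] [0.5166 0.238  0.    ]
```

View pics/crop1.png

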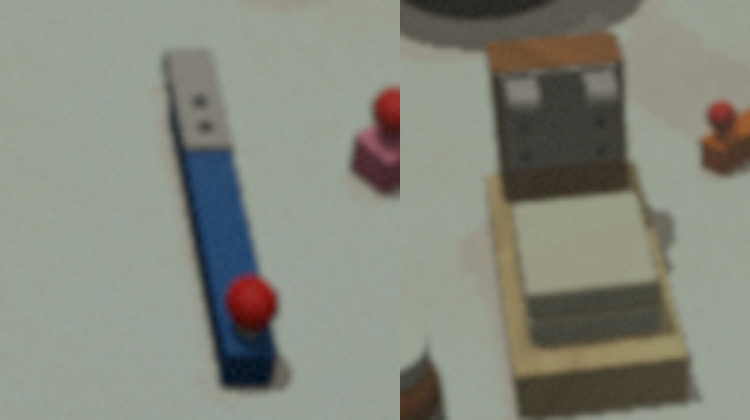

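The crop confirms it: blue bar, grey steel leaf with two screws at the far end, red knob at the near end. The orange and pink bars are left alone. Now the axes and distances.

```bash
python3 - <<'E'
from h import *
np.set_printoptions(precision=4,suppress=True)
o=get_obs();print(o['clock'],rot(o['tool_rot']),o['ee_pos'],o['wrist_force'])
i=camera_info('wrist');print(i['fx'],i['cx'],i['cy'],i['tool_from_camera'])
c=cam('scene')
P=[onz(c,p,.04) for p in [(213.7,228),(262.3,220),(205.7,170.9)]];print(P)
print(np.degrees(np.arctan2(*(P[1]-P[0])[1::-1])),np.degrees(np.arctan2(*(P[0]-P[2])[1::-1])))
E
```

```text
2.25 [[ 0.8984  0.4392 -0.    ]
 [ 0.4392 -0.8984  0.0001]
 [ 0.     -0.0001 -1.    ]] [ 0.2855 -0.5839  0.2563] [-0.5422 -0.524  -0.0898]
302.84286061696974 279.97233815534236 208.99738539627344 [[ 0.0005  0.9615  0.2749  0.0688]
 [ 1.     -0.0007  0.0004 -0.0008]
 [ 0.0006  0.2749 -0.9615 -0.1176]
 [ 0.      0.      0.      1.    ]]
[array([ 0.6731, -0.0441,  0.04  ]), array([ 0.5692, -0.0156,  0.04  ]), array([ 0.5989, -0.2562,  0.04  ])]
164.64787031588645 70.71235168654161
```

Careful with the scale: shifts go in shares of 50 mm and turns go in shares of 45 degrees. That gives: -0.016 m is -0.32, -0.134 rad / 0.7854 = -0.1706.

>>> {"method": "shift_gripper", "body": {
  "motion": [
    [[0,0,-0.32],[0,0,-0.1706]],
    [[0,0,-0.32],[0,0,-0.1706]],
    [[0,0,-0.32],[0,0,-0.1706]],
    [[0,0,-0.32],[0,0,-0.1706]],
    [[0,0,-0.32],[0,0,-0.1706]],
    [[0,0,-0.32],[0,0,-0.1706]]
  ]
}}

```text
clock: 2.85
ee_pos: [0.2855, -0.5839, 0.353]
tool_rot: [0.0, 0.807, 0.591, 0.0]
wrist_force: [0.2, 1.4, -0.4]
finger_gap: 0.0854
grip_force: 0.0
```

>>> {"method": "shift_gripper", "body": {
  "motion": [
    [[0.94,0.27,0],[0,0,0]],
    [[0.94,0.27,0],[0,0,0]],
    [[0.94,0.27,0],[0,0,0]],
    [[0.94,0.27,0],[0,0,0]],
    [[0.94,0.27,0],[0,0,0]],
    [[0.94,0.27,0],[0,0,0]]
  ]
}}

```text
clock: 3.45
ee_pos: [0.4499, -0.3386, 0.3526]
tool_rot: [0.0, 0.808, 0.589, 0.0]
wrist_force: [0.1, -1.2, 0.4]
finger_gap: 0.0858
grip_force: 0.0
```

>>> {"method": "shift_gripper", "body": {
  "motion": [
    [[0.94,0.27,0],[0,0,0]],
    [[0.94,0.27,0],[0,0,0]],
    [[0.94,0.27,0],[0,0,0]],
    [[0.94,0.27,0],[0,0,0]],
    [[0.94,0.27,0],[0,0,0]],
    [[0,0,0],[0,0,0]],
    [[0,0,0],[0,0,0]]
  ]
}}

```text
clock: 4.15
ee_pos: [0.5859, -0.1364, 0.3521]
tool_rot: [-0.0, 0.808, 0.59, -0.0]
wrist_force: [-0.6, -0.2, -0.9]
finger_gap: 0.0857
grip_force: 0.0
```

```bash
python3 - <<'E'
from h import *
np.set_printoptions(precision=4,suppress=True)
o=get_obs();print(o['clock'],rot(o['tool_rot']),o['ee_pos'])
im=read_camera('wrist');cv2.imwrite('pics/w1.png',im);c=cam('wrist',o)
for t in ['stand_eye','stand']: 
    for l in landmark_of('wrist',t)[:2]: print(t,l['confidence'],l['xy'],onz(c,l['xy'],.1385))
E
```

```text
4.15 [[ 0.3047  0.9525 -0.0006]
 [ 0.9525 -0.3047 -0.0002]
 [-0.0004 -0.0005 -1.    ]] [ 0.5859 -0.1364  0.3521]
stand_eye 0.59 [279.4, 230.4] [ 0.5685 -0.1842  0.1385]
stand 0.9 [281.7, 170.7] [ 0.5921 -0.1186  0.1385]
```

View pics/w1.png

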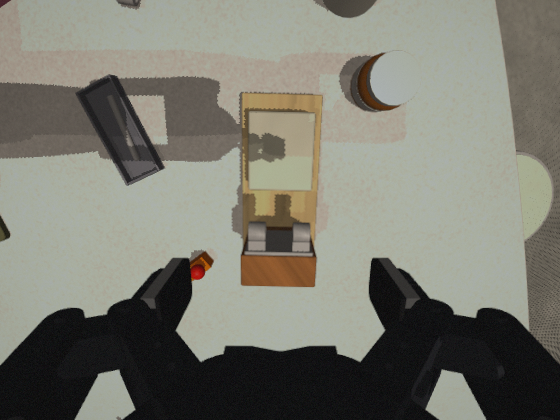

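The wrist view shows the stand from above: mould at (281,150), the two steel knuckles at about (257,238) and (301,238), jamb top from (241,255) to (316,287), almost parallel to the tool. I enlarge it to read corners for a model fit.

```bash
python3 - <<'E'
import cv2,numpy as np
im=cv2.imread('pics/w1.png')
a=cv2.resize(im[85:195,230:330],None,fx=4,fy=4,interpolation=2);b=cv2.resize(im[190:295,230:330],None,fx=4,fy=4,interpolation=2)
b=cv2.copyMakeBorder(b,0,20,0,0,0)
v=np.hstack([a,b]);v=cv2.convertScaleAbs(v,alpha=1.5)
for k in range(0,800,40):cv2.line(v,(k,0),(k,4),(0,0,255),1)
for k in range(0,440,40):cv2.line(v,(0,k),(4,k),(0,0,255),1);cv2.line(v,(400,k),(404,k),(0,0,255),1)
cv2.imwrite('pics/w1c.png',v)
E
```

```text
(no output)
```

View pics/w1c.png

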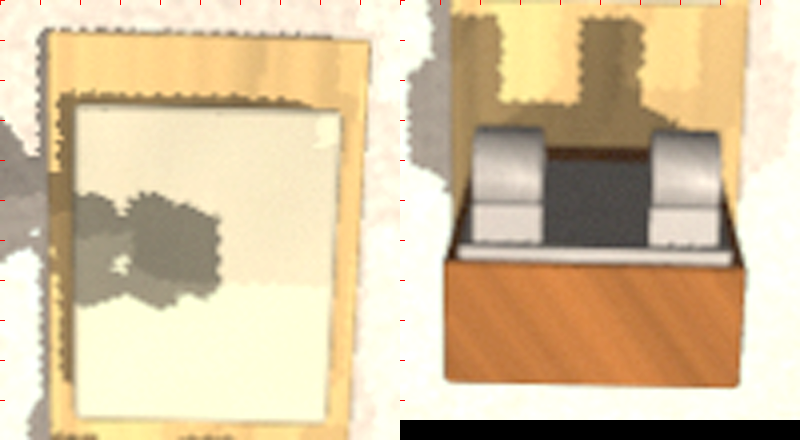

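```bash
cat > fit.py <<'E'
from h import *
from scipy.optimize import least_squares
np.set_printoptions(precision=4,suppress=True)
def Lp(u,v):return (230+u/4-.375,85+v/4-.375)
def Rp(u,v):return (230+(u-400)/4-.375,190+v/4-.375)
M=np.array([[-55,115,50],[55,115,50],[-42,90,93.5],[42,90,93.5],[42,-10,93.5],[-42,-10,93.5],[-45,-73,157],[45,-73,157],[-45,-114,157],[45,-114,157]])/1000
px=np.array([Lp(50,30),Lp(370,42),Lp(76,104),Lp(341,110),Lp(325,422),Lp(76,417),Rp(447,262),Rp(744,267),Rp(445,380),Rp(740,387)])
c=cam('wrist')
def W(p,m):
    s,k=np.sin(p[3]),np.cos(p[3]);return m@np.array([[k,s,0],[-s,k,0],[0,0,1]])+p[:3]
r=least_squares(lambda p:(proj(c,W(p,M))-px).ravel(),[.586,-.126,-.01,np.radians(-18)],loss='soft_l1')
p=r.x;print('origin',p[:3],'ydeg',90+np.degrees(p[3]));print((proj(c,W(p,M))-px).round(1).tolist())
eye=W(p,np.array([[0,-48,145]])/1000);print('eye',eye)
E
python3 - <<'E'
from fit import *
# alt: scene/side check
for n in ['scene','side']:
    cc=cam(n);read_camera(n);L=landmark_of(n,'stand_eye');print(n,proj(cc,eye),[l['xy'] for l in L[:1]],'mould top corners',proj(cc,W(p,M[2:6])).round(1).tolist(),'jamb',proj(cc,W(p,M[6:])).round(1).tolist())
np.save('stand.npy',p)
E
```

```text
origin [ 0.5819 -0.1444 -0.0144] ydeg 70.64155682197085
[[-0.5, 0.5], [0.5, -0.3], [-0.7, 0.1], [0.9, 0.4], [0.8, 1.2], [-0.6, 0.9], [-1.1, -1.5], [1.0, -1.0], [-0.1, -0.1], [-0.0, -0.2]]
eye [[ 0.5659 -0.1896  0.1306]]
scene [[226.9493 148.4217]] [[175.6, 251.2]] mould top corners [[254.3, 199.2], [216.0, 203.4], [212.0, 177.6], [247.9, 174.0]] jamb [[244.4, 136.9], [206.2, 140.3], [242.1, 128.6], [204.9, 131.7]]
side [[301.2248 158.0015]] [[298.8, 158.9]] mould top corners [[281.5, 198.4], [259.8, 186.6], [282.1, 172.2], [303.5, 183.0]] jamb [[318.6, 156.7], [295.0, 146.2], [326.6, 151.4], [303.3, 141.2]]
```

Converted, -0.04 m is -0.8, 0.017 m is 0.34.

>>> {"method": "shift_gripper", "body": {
  "motion": [
    [[-0.8,0,0.34],[0,0,0]],
    [[-0.8,0,0.34],[0,0,0]],
    [[-0.8,0,0.34],[0,0,0]],
    [[0,0,0],[0,0,0]],
    [[0,0,0],[0,0,0]]
  ]
}}

```text
clock: 5.0
ee_pos: [0.548, -0.2526, 0.3008]
tool_rot: [-0.001, 0.809, 0.588, -0.0]
wrist_force: [0.9, 0.2, 1.0]
finger_gap: 0.0852
grip_force: 0.0
```

```bash
python3 - <<'E'
from h import *
o=get_obs();im=read_camera('wrist');cv2.imwrite('pics/w2.png',im);np.save('o2.npy',o,allow_pickle=True)
c=cam('wrist',o)
p=np.load('stand.npy')
s,k=np.sin(p[3]),np.cos(p[3]);W=lambda m:np.array(m)/1000@np.array([[k,s,0],[-s,k,0],[0,0,1]])+p[:3]
q=proj(c,W([[-55,115,50],[55,115,50],[-55,-114,157],[55,-114,157]]));print(q)
x0,x1=int(q[:,0].min())-8,int(q[:,0].max())+8;y0,y1=max(0,int(q[:,1].min())-10),int(q[:,1].max())+10
side=cv2.imread('pics/side0.png')[135:225,245:335]
a=im[y0:y1,x0:x1];f=590/a.shape[0];print(x0,y0,f)
a=cv2.resize(a,None,fx=f,fy=f,interpolation=2);b=cv2.resize(side,None,fx=5,fy=5,interpolation=2)
b=cv2.copyMakeBorder(b,0,a.shape[0]-b.shape[0],0,0,0);v=cv2.convertScaleAbs(np.hstack([a,b])[:,:800],alpha=1.5);print(a.shape)
cv2.imwrite('pics/w2c.png',v)
E
```

```text
[[233.43182598 -22.93715307]
 [331.89377584 -20.36378885]
 [218.89894614 199.0394315 ]
 [335.66507361 201.7443693 ]]
210 0 2.796208530805687
(590, 372, 3)
```

View pics/w2c.png

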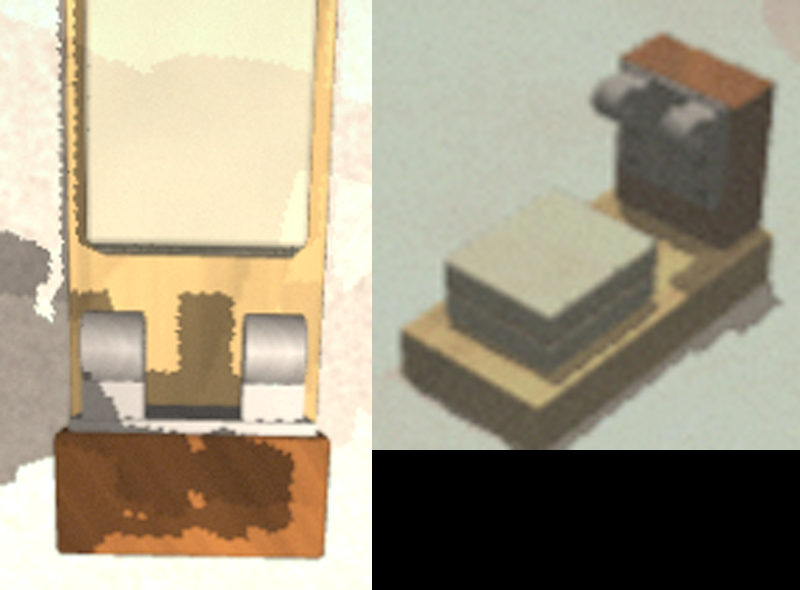

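```bash
cat > fit2.py <<'E'
from h import *
from scipy.optimize import least_squares
np.set_printoptions(precision=4,suppress=True)
A=lambda ox,oy,f,L:np.array([(ox+u/f-.5+.5/f,oy+v/f-.5+.5/f) for u,v in L])
Pl=[[-55,115,50],[55,115,50]];Mo=[[-42,90,93.5],[42,90,93.5],[42,-10,93.5],[-42,-10,93.5]];Ja=[[-45,-73,157],[45,-73,157],[-45,-114,157],[45,-114,157]]
T=[-36,-16,16,36]
o2=np.load('o2.npy',allow_pickle=True).item()
o1={'ee_pos':np.array([.5859,-.1364,.3521]),'tool_rot':[0,.8076,.5896,0]}
V=[(cam('wrist',o1),Pl+Mo+Ja,np.vstack([A(230,85,4,[(50,30),(370,42),(76,104),(341,110),(325,422),(76,417)]),A(130,190,4,[(447,262),(744,267),(445,380),(740,387)])]),A(130,190,4,[(473,129),(544,129),(653,132),(719,132)]),1),
(cam('wrist',o2),[Mo[2],Mo[3]]+Ja,A(210,0,2.796,[(305,247),(87,243),(58,430),(328,436),(57,552),(324,556)]),A(210,0,2.796,[(82,311),(144,311),(246,315),(305,315)]),1),
(cam('side'),Mo+Ja,A(170.6,135,5,[(552,318),(447,262),(557,192),(657,240),(730,107),(620,62),(773,83),(665,35)]),None,1),
(cam('scene'),Mo+Ja[:2],np.array([(257,199.4),(216.6,203.4),(212.9,178.6),(250,175.7),(243.4,138.9),(207.7,142.3)]),None,1)]
def Wd(p,m):
    s,k=np.sin(p[3]),np.cos(p[3]);return np.array(m)/1000@np.array([[k,s,0],[-s,k,0],[0,0,1]])+p[:3]
def res(p,full=0):
    out=[]
    for i,(c,m,px,tb,w) in enumerate(V):
        m=np.array(m,float);j=m[:,2]>150;m[j,1]+=p[4]*1000
        out.append(((proj(c,Wd(p,m))-px)*w))
        if tb is not None:
            s,k=np.sin(p[3]),np.cos(p[3]);C=np.array([[k,s,0],[-s,k,0],[0,0,1]])@(c[2][:3,3]-p[:3])*1000
            d=C[1:]-[-48,145];a=np.arctan2(d[1],d[0])-np.arccos(12/np.hypot(*d))
            out.append((proj(c,Wd(p,[[x,-48+12*np.cos(a),145+12*np.sin(a)] for x in T]))-tb)*w)
    return out if full else np.vstack(out).ravel()
if __name__=='__main__':
    r=least_squares(res,[.582,-.144,-.0144,-.338,0],loss='soft_l1');p=r.x
    print(p,'ydeg',90+np.degrees(p[3]),'eye',Wd(p,[[0,-48,145]]))
    print('sd',np.sqrt(np.diag(np.linalg.inv(r.jac.T@r.jac))))
    for x in res(p,1):print(x.round(1).tolist())
    np.save('stand.npy',p)
E
python3 fit2.py
```

```text
[ 0.5825 -0.142  -0.0146 -0.333  -0.0005] ydeg 70.92268064952214 eye [[ 0.5668 -0.1874  0.1304]]
sd [0.0003 0.0003 0.0009 0.0035 0.0006]
[[-0.8, 0.5], [0.2, -0.5], [-1.0, -0.0], [0.6, 0.2], [0.5, 1.0], [-0.8, 0.8], [-1.3, -1.2], [0.8, -0.8], [-0.3, 0.2], [-0.2, 0.0]]
[[1.0, -1.7], [0.0, -1.3], [-0.4, -1.5], [-0.2, -1.1]]
[[0.9, 0.8], [-0.6, 0.7], [-1.6, -0.1], [1.3, -0.3], [-0.1, 0.3], [0.1, 0.7]]
[[0.8, 0.0], [0.6, 0.4], [-0.7, -0.4], [0.1, 0.1]]
[[0.5, 0.7], [-0.3, 0.1], [-0.1, -0.3], [1.4, 0.8], [1.9, 1.0], [0.3, -0.5], [1.4, 0.4], [-0.4, -0.1]]
[[-2.2, 0.4], [-0.2, 0.8], [-0.7, -0.3], [-2.0, -1.1], [1.1, -1.5], [-1.5, -1.5]]
```

Converted, 0.0408 m is 0.816, -0.0278 m is -0.556, 0.109 rad / 0.7854 = 0.1388.

>>> {"method": "shift_gripper", "body": {
  "motion": [
    [[0,0,0],[0,0,0.1388]],
    [[0,0,0],[0,0,0.1388]],
    [[0.816,-0.556,0],[0,0,0]],
    [[0.816,-0.556,0],[0,0,0]],
    [[0.816,-0.556,0],[0,0,0]],
    [[0.816,-0.556,0],[0,0,0]],
    [[0.816,-0.556,0.2],[0,0,0]]
  ]
}}

```text
clock: 5.75
ee_pos: [0.5326, -0.0028, 0.2947]
tool_rot: [0.002, 0.867, 0.498, 0.003]
wrist_force: [1.6, 0.3, 0.6]
finger_gap: 0.0853
grip_force: 0.0
```

>>> {"method": "shift_gripper", "body": {
  "motion": [
    [[0.816,-0.556,0.2],[0,0,0]],
    [[0.816,-0.556,0.4],[0,0,0]],
    [[0.816,-0.556,0.4],[0,0,0]],
    [[0.816,-0.556,0.4],[0,0,0]],
    [[0.816,-0.556,0],[0,0,0]],
    [[0,0,0],[0,0,0]],
    [[0,0,0],[0,0,0]]
  ]
}}

```text
clock: 6.45
ee_pos: [0.5154, 0.2333, 0.2262]
tool_rot: [0.0, 0.867, 0.499, 0.001]
wrist_force: [0.8, -0.6, 0.2]
finger_gap: 0.0857
grip_force: 0.0
```

```bash
python3 - <<'E'
from h import *
np.set_printoptions(precision=4,suppress=True)
o=get_obs();im=read_camera('wrist');cv2.imwrite('pics/w3.png',im);np.save('o3.npy',o,allow_pickle=True);c=cam('wrist',o)
print(rot(o['tool_rot']))
for t,z in [('bar_eye',.018),('bar_grip',.013),('clamp_bar',0)]:
    for l in landmark_of('wrist',t)[:2]: print(t,round(l['confidence'],2),l['xy'],onz(c,l['xy'],z))
E
```

```text
[[ 0.502   0.8649  0.0016]
 [ 0.8649 -0.502   0.0004]
 [ 0.0011  0.0012 -1.    ]]
bar_eye 0.84 [484.1, 65.9] [0.761  0.2406 0.018 ]
bar_eye 0.65 [274.4, 264.9] [0.4626 0.1574 0.018 ]
bar_grip 0.87 [141.6, 259.7] [0.3251 0.2412 0.013 ]
bar_grip 0.8 [271.8, 190.0] [0.5052 0.236  0.013 ]
clamp_bar 0.98 [398.3, 16.1] [0.7096 0.3269 0.    ]
clamp_bar 0.96 [272.6, 178.1] [0.5114 0.2453 0.    ]
```

View pics/w3.png

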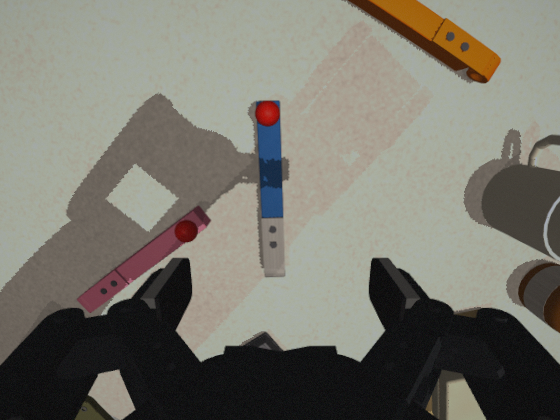

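The wrist view shows the blue bar near (270,190): knob end at (268,100), leaf joint at (272,218), knuckle end at (274,276). It is almost parallel to the tool x axis.

```bash
python3 - <<'E'
from h import *
np.set_printoptions(precision=4,suppress=True)
o=np.load('o3.npy',allow_pickle=True).item();c=cam('wrist',o);im=cv2.imread('pics/w3.png')
hsv=cv2.cvtColor(im,cv2.COLOR_BGR2HSV)
m=((hsv[...,0]>100)&(hsv[...,0]<125)&(hsv[...,1]>110)).astype(np.uint8);m[:, :240]=0;m[:,310:]=0
rows=[r for r in range(122,214) if m[r].sum()>10]
L=[];
for r in rows:
    x=np.where(m[r])[0];L.append((r,x.min()-.5,x.max()+.5))
L=np.array(L);print(L[::15])
a=np.polyfit(L[:,0],L[:,1],1);b=np.polyfit(L[:,0],L[:,2],1)
f=lambda r:((np.polyval(a,r)+np.polyval(b,r))/2,r)
e1,e2=onz(c,f(101),.026),onz(c,f(217.5),.026);d=e1-e2;print(e1,e2,np.linalg.norm(d)*1000,'(122)')
print('width',[np.linalg.norm(onz(c,(np.polyval(a,r),r),.026)-onz(c,(np.polyval(b,r),r),.026)) for r in (120,210)])
u=d/np.linalg.norm(d);cen=(e1+e2)/2-u*.024;ang=np.degrees(np.arctan2(u[1],u[0]))
print('centre',cen,'ang',ang,'eye',cen-u*.101,'grip',cen-u*.01)
K=onz(c,(274.5,276),.022);print('knuckle end y',(K-cen)@u*1000)
g=cen-u*.01;Rt=rot(o['tool_rot']);print('move tool',Rt.T@(np.array([g[0],g[1],.027])-o['ee_pos']),'tool ang',np.degrees(np.arctan2(Rt[1,0],Rt[0,0])))
E
```

```text
[[125.  257.5 279.5]
 [140.  257.5 279.5]
 [155.  258.5 280.5]
 [170.  259.5 280.5]
 [185.  260.5 281.5]
 [200.  260.5 281.5]]
[0.5492 0.3189 0.026 ] [0.4915 0.2115 0.026 ] 121.86410424238825 (122)
width [np.float64(0.02263685751435635), np.float64(0.022541003548510456)]
centre [0.509  0.2441 0.026 ] ang 61.72950065144113 eye [0.4611 0.1551 0.026 ] grip [0.5042 0.2353 0.026 ]
knuckle end y -110.80437668083032
move tool [-0.0042 -0.0109  0.1992] tool ang 59.870815162525616
```

Converted, 0.045 m is 0.9, -0.011 m is -0.22, -0.0325 rad / 0.7854 = -0.0414.

>>> {"method": "shift_gripper", "body": {
  "motion": [
    [[-0.08,-0.22,0],[0,0,-0.0414]],
    [[0,0,0.9],[0,0,0]],
    [[0,0,0.9],[0,0,0]],
    [[0,0,0.9],[0,0,0]],
    [[0,0,0.8],[0,0,0]],
    [[0,0,0.44],[0,0,0]],
    [[0,0,0],[0,0,0]]
  ]
}}

```text
clock: 7.35
ee_pos: [0.5007, 0.2314, 0.0242]
tool_rot: [-0.001, 0.86, 0.511, -0.004]
wrist_force: [0.4, -0.0, 0.1]
finger_gap: 0.0854
grip_force: 0.0
```

>>> {"method": "shift_gripper", "body": {
  "motion": [
    [[0,0,0],[0,0,0]],
    [[0,0,0],[0,0,0]]
  ]
}}

```text
clock: 7.55
ee_pos: [0.5058, 0.2335, 0.0305]
tool_rot: [0.0, 0.859, 0.511, 0.002]
wrist_force: [0.1, 0.3, -0.0]
finger_gap: 0.0857
grip_force: 0.0
```

```bash
python3 - <<'E'
from h import *
o=get_obs();Rt=rot(o['tool_rot']);print(o['ee_pos'],np.degrees(np.arctan2(Rt[1,0],Rt[0,0])),Rt[2],Rt.T@(np.array([.5042,.2353,.027])-o['ee_pos']))
E
```

```text
[0.50583003 0.23351126 0.0305451 ] 61.48493808542887 [ 0.00298775  0.00264426 -0.99999204] [ 0.000783  -0.0022956  0.0035414]
```

Converted, 0.003 m is 0.06.

>>> {"method": "shift_gripper", "body": {
  "motion": [
    [[0,0,0.06],[0,0,0]],
    [[0,0,0],[0,0,0]]
  ]
}}

```text
clock: 7.75
ee_pos: [0.505, 0.2334, 0.0263]
tool_rot: [0.0, 0.859, 0.511, 0.001]
wrist_force: [-0.1, -0.3, 0.7]
finger_gap: 0.0854
grip_force: 0.0
```

>>> {"method": "shift_gripper", "body": {
  "motion": [
    [[0,0,0],[0,0,0]],
    [[0,0,0],[0,0,0]],
    [[0,0,0],[0,0,0]],
    [[0,0,0],[0,0,0]],
    [[0,0,0],[0,0,0]],
    [[0,0,0],[0,0,0]],
    [[0,0,0],[0,0,0]]
  ],
  "finger_gap": 0.0,
  "force": 70
}}

```text
clock: 8.45
ee_pos: [0.5046, 0.2332, 0.0254]
tool_rot: [0.0, 0.859, 0.511, 0.0]
wrist_force: [0.8, -0.6, 0.5]
finger_gap: 0.0225
grip_force: 71.1
```

Converted, -0.04 m is -0.8, -0.02 m is -0.4, -0.081 rad / 0.7854 = -0.1031.

>>> {"method": "shift_gripper", "body": {
  "motion": [
    [[0,0,-0.4],[0,0,0]],
    [[0,0,-0.8],[0,0,0]],
    [[0,0,-0.8],[0,0,0]],
    [[0,0,-0.8],[0,0,-0.1031]],
    [[0,0,-0.8],[0,0,-0.1031]],
    [[0,0,0],[0,0,0]]
  ]
}}

```text
clock: 9.05
ee_pos: [0.507, 0.2343, 0.2114]
tool_rot: [0.001, 0.815, 0.579, 0.005]
wrist_force: [0.5, 0.6, -2.9]
finger_gap: 0.0228
grip_force: 70.6
```

>>> {"method": "shift_gripper", "body": {
  "motion": [
    [[-0.5,0.34,0],[0,0,0]],
    [[-0.79,0.538,0],[0,0,0]],
    [[-0.79,0.538,0],[0,0,0]],
    [[-0.79,0.538,0],[0,0,0]],
    [[-0.79,0.538,0],[0,0,0]],
    [[-0.79,0.538,0],[0,0,0]],
    [[-0.79,0.538,0],[0,0,0]],
    [[-0.51,0.36,0],[0,0,0]]
  ]
}}

```text
clock: 9.85
ee_pos: [0.5938, -0.1056, 0.2016]
tool_rot: [-0.002, 0.816, 0.578, -0.002]
wrist_force: [0.7, 0.7, -4.1]
finger_gap: 0.0225
grip_force: 70.3
```

>>> {"method": "shift_gripper", "body": {
  "motion": [
    [[0,0,0],[0,0,0]],
    [[0,0,0],[0,0,0]],
    [[0,0,0],[0,0,0]]
  ]
}}

```text
clock: 10.15
ee_pos: [0.5939, -0.1018, 0.203]
tool_rot: [-0.002, 0.815, 0.579, -0.001]
wrist_force: [-0.8, -0.3, -3.9]
finger_gap: 0.0229
grip_force: 70.4
```

```bash
python3 - <<'E'
from h import *
np.set_printoptions(precision=4,suppress=True)
O=[]
for i in range(3):
    o=get_obs();O.append(o['ee_pos']);read_camera('wrist')
p=np.mean(O,0);Rt=rot(o['tool_rot']);print(O,Rt)
p=p.copy();np.save('o4.npy',dict(o,ee_pos=p),allow_pickle=True)
im=read_camera('wrist');cv2.imwrite('pics/w4.png',im);c=cam('wrist',np.load('o4.npy',allow_pickle=True).item())
st=np.load('stand.npy');E=np.array([.5668,-.1874,.1304])
print('stand eye px',proj(c,E),'bar eye pred px',proj(c,p+Rt@np.array([-.0895,0,.0078])))
for t in ['bar_eye','stand_eye']:
    for l in landmark_of('wrist',t)[:2]:print(t,l)
for n in ['scene','side']:
    im2=read_camera(n);cv2.imwrite(f'pics/{n}4.png',im2);cc=cam(n);print(n,'pred',proj(cc,E),proj(cc,p+Rt@np.array([-.0895,0,.0078])))
    for t in ['bar_eye','stand_eye']:print(t,[(l['xy'],round(l['confidence'],2)) for l in landmark_of(n,t)[:4]])
a=cv2.resize(im[150:400,140:420],None,fx=1.4,fy=1.4)
b=cv2.resize(cv2.imread('pics/scene4.png')[100:225,180:280],None,fx=2.8,fy=2.8,interpolation=2)
cv2.imwrite('pics/v4.png',np.hstack([a,b]))
E
```

```text
[array([ 0.5939, -0.1018,  0.203 ]), array([ 0.5942, -0.1016,  0.2036]), array([ 0.5944, -0.1016,  0.2041])] [[ 0.328   0.9447 -0.0016]
 [ 0.9447 -0.3279  0.0007]
 [ 0.0001 -0.0017 -1.    ]]
stand eye px [[284.7308 342.1328]] bar eye pred px [[282.1778 420.7399]]
scene pred [[227.0414 149.0351]] [[226.309  123.8904]]
bar_eye [([234.4, 348.7], 0.96), ([308.5, 139.6], 0.87), ([223.4, 122.5], 0.63), ([455.7, 239.3], 0.63)]
stand_eye []
side pred [[300.7052 158.3741]] [[302.2568 139.4628]]
bar_eye [([169.4, 261.5], 0.91), ([300.6, 138.4], 0.78), ([406.3, 190.3], 0.73), ([377.7, 327.9], 0.64)]
stand_eye [([298.9, 156.1], 0.67)]
```

View pics/v4.png

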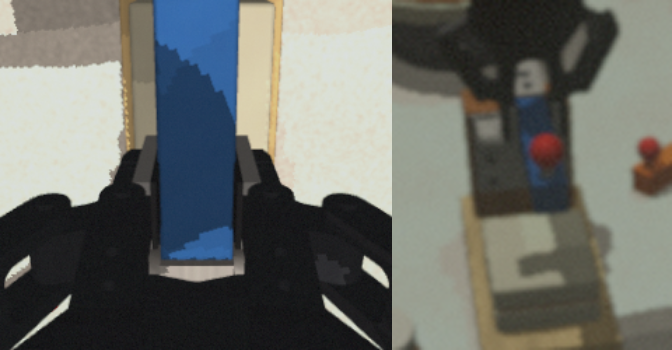

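The wrist view shows the bar held level and square over the mould. The scene crop shows its knuckle above the stand knuckles, slightly to one side. I correct by +2.2 mm in y and lower part of the way, keeping the knuckle above the tubes.

Converted, 0.015 m is 0.3, 0.01 m is 0.2.

>>> {"method": "shift_gripper", "body": {
  "motion": [
    [[-0.01,0.044,0.2],[0,0,0]],
    [[0,0,0.3],[0,0,0]],
    [[0,0,0.2],[0,0,0]],
    [[0,0,0],[0,0,0]],
    [[0,0,0],[0,0,0]],
    [[0,0,0],[0,0,0]]
  ]
}}

```text
clock: 11.35
ee_pos: [0.5973, -0.1042, 0.1706]
tool_rot: [0.0, 0.815, 0.579, 0.0]
wrist_force: [-0.4, -0.2, -4.4]
finger_gap: 0.0228
grip_force: 70.4
```

```bash
cat > look.py <<'E'
from h import *
import sys
np.set_printoptions(precision=4,suppress=True)
k=sys.argv[1];O=[]
for n in ['wrist','scene','side','side','scene']:
    o=get_obs();O.append(o['ee_pos']);im=read_camera(n);cv2.imwrite(f'pics/{n}{k}.png',im)
p=np.mean(O,0);Rt=rot(o['tool_rot']);E=np.array([.5668,-.1874,.1304]);B=p+Rt@np.array([-.0895,0,.0078])
print('p',p,'tool ang',np.degrees(np.arctan2(Rt[1,0],Rt[0,0])),Rt[2],'err tool axes mm',Rt.T@(E-B)*1000,'f',o['wrist_force'],'clock',o['clock'])
np.save(f'o{k}.npy',dict(o,ee_pos=p),allow_pickle=True)
for n,(x,y) in {'scene':(180,100),'side':(250,100)}.items():
    cc=cam(n);print(n,'pred E,B',proj(cc,E),proj(cc,B))
    for t in ['bar_eye','stand_eye']:print(t,[(np.round(l['xy'],1),round(l['confidence'],2)) for l in landmark_of(n,t) if np.hypot(*(np.array(l['xy'])-proj(cc,E)[0]))<35])
a=cv2.imread(f'pics/scene{k}.png')[110:190,185:265];b=cv2.imread(f'pics/side{k}.png')[110:190,265:345]
cv2.imwrite(f'pics/v{k}.png',cv2.convertScaleAbs(cv2.resize(np.hstack([a,b]),None,fx=5,fy=5,interpolation=2),alpha=1.5))
# wrist: bar and plinth edges per row
im=cv2.imread(f'pics/wrist{k}.png').astype(int);c=cam('wrist',dict(o,ee_pos=p))
st=np.load('stand.npy');s,q=np.sin(st[3]),np.cos(st[3]);W=lambda m:np.array(m)/1000@np.array([[q,s,0],[-s,q,0],[0,0,1]])+st[:3]
for y in (115,60,20):print('pred plinth',proj(c,W([[-55,y,50],[55,y,50]])).round(1).tolist(),'mould',proj(c,W([[-42,y,93.5],[42,y,93.5]])).round(1).tolist())
for r in range(110,260,24):
    b,g,rr=im[r-1:r+2].mean(0).T
    blue=np.where(b-rr>25)[0];blue=blue[(blue>230)&(blue<330)];w=np.where(rr-b>45)[0];w=w[(w>180)&(w<380)]
    print(r,blue.min() if len(blue) else 0,blue.max() if len(blue) else 0,(w.min(),w.max()) if len(w) else 0)
E
python3 look.py 5
```

```text
p [ 0.5974 -0.1042  0.1709] tool ang 70.7790360078937 [ 0.0001  0.0012 -1.    ] err tool axes mm [ 0.8952 -1.5417 32.6604] f [-0.2233 -0.9421 -4.3192] clock 11.55
scene pred E,B [[227.0414 149.0351]] [[225.4789 136.5689]]
bar_eye [(array([224.5, 138.5]), 0.57)]
stand_eye [(array([227.6, 149.3]), 0.56)]
side pred E,B [[300.7052 158.3741]] [[301.0063 148.6378]]
bar_eye [(array([299.2, 147.7]), 0.65)]
stand_eye [(array([298.6, 159.4]), 0.71)]
pred plinth [[210.9, 117.3], [347.3, 117.0]] mould [[216.0, 116.0], [341.9, 115.8]]
pred plinth [[214.7, 184.3], [343.8, 184.0]] mould [[220.3, 196.2], [338.1, 195.9]]
pred plinth [[217.4, 228.6], [341.3, 228.4]] mould [[223.3, 248.1], [335.4, 247.9]]
110 248 311 (np.int64(268), np.int64(292))
134 249 310 (np.int64(213), np.int64(346))
158 250 310 (np.int64(214), np.int64(345))
182 251 309 (np.int64(216), np.int64(343))
206 251 309 (np.int64(217), np.int64(342))
230 252 308 (np.int64(218), np.int64(341))
254 253 307 (np.int64(220), np.int64(339))
```

View pics/v5.png

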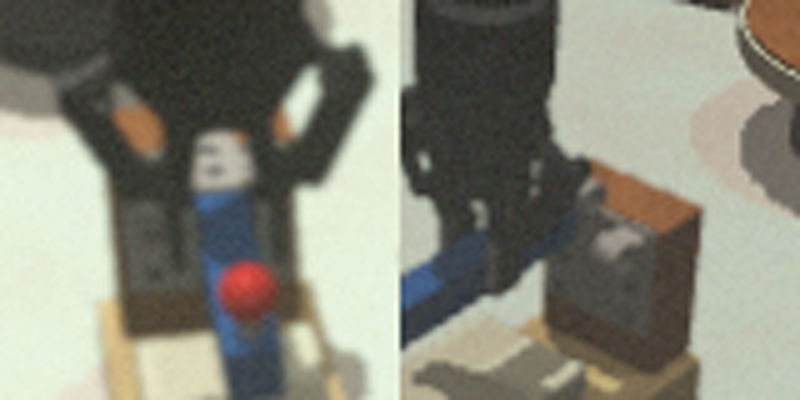

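The scene crop (left half) shows the bar's knuckle above the gap, between the stand knuckles. The side crop (right half) shows it just above and beside the near stand knuckle at about (620,240). Wrist rows put the bar's centre line (280) over the plinth's (279.5), so it is centred sideways. Next I check along the bar.

```bash
python3 - <<'E'
from h import *
np.set_printoptions(precision=4,suppress=True)
st=np.load('stand.npy');s,q=np.sin(st[3]),np.cos(st[3]);W=lambda m:np.array(m)/1000@np.array([[q,s,0],[-s,q,0],[0,0,1]])+st[:3]
def edges(im,cols,r0,r1,thr=18):
    pr=cv2.GaussianBlur(im[:,cols[0]:cols[1]].astype(float).mean(1),(1,3),0);g=np.abs(np.diff(pr,axis=0)).max(1) if pr.ndim>1 else 0
    return [(r,int(g[r])) for r in range(r0,r1) if g[r]>thr and g[r]==g[max(0,r-2):r+3].max()]
for k in '45':
    im=cv2.imread('pics/w4.png' if k=='4' else 'pics/wrist5.png');o=np.load(f'o{k}.npy',allow_pickle=True).item();c=cam('wrist',o);Rt=rot(o['tool_rot'])
    print(k,'L',edges(im,(228,240),60,250),'R',edges(im,(320,332),60,250))
    print('pred plinth front',proj(c,W([[-40,115,50],[40,115,50]]))[:,1],'mould front',proj(c,W([[-40,90,93.5],[40,90,93.5]]))[:,1])
    print('bar',edges(im,(270,290),5,380,12))
    P=lambda y,z:o['ee_pos']+Rt@np.array([-.0895+.101+y,0,.0078+.018-z])
    print('pred bar end top/bottom, leaf joint',proj(c,[P(.085,.026),P(.085,0),P(-.037,.026),P(-.037,.029)])[:,1])
E
```

```text
4 L [(68, 33)] R [(115, 25), (120, 35), (147, 30), (151, 33)]
pred plinth front [119.2988 119.2816] mould front [151.3034 151.2898]
bar [(28, 71), (112, 63), (334, 33), (339, 59), (350, 56)]
pred bar end top/bottom, leaf joint [ 45.5959  60.1399 336.7119 341.1235]
5 L [(66, 31), (116, 19)] R [(112, 28), (117, 33), (148, 30), (153, 33)]
pred plinth front [117.1641 116.9517] mould front [153.7208 153.4671]
bar [(28, 72), (112, 65), (325, 12), (334, 31), (339, 60), (350, 57)]
pred bar end top/bottom, leaf joint [ 45.5959  60.1399 336.7119 341.1235]
```

Careful with the scale: shifts go in shares of 50 mm and turns go in shares of 45 degrees. That gives: 0.007 m is 0.14, 0.006 m is 0.12.

>>> {"method": "shift_gripper", "body": {
  "motion": [
    [[0.006,-0.008,0.14],[0,0,0]],
    [[0,0,0.14],[0,0,0]],
    [[0,0,0.12],[0,0,0]],
    [[0,0,0],[0,0,0]],
    [[0,0,0],[0,0,0]]
  ]
}}

```text
clock: 12.3
ee_pos: [0.5964, -0.1037, 0.1496]
tool_rot: [-0.0, 0.815, 0.579, -0.0]
wrist_force: [-0.6, -0.1, -4.3]
finger_gap: 0.0232
grip_force: 70.4
```

>>> {"method": "shift_gripper", "body": {
  "motion": [
    [[0,0,0.12],[0,0,0]],
    [[0,0,0.13],[0,0,0]],
    [[0,0,0],[0,0,0]],
    [[0,0,0],[0,0,0]],
    [[0,0,0],[0,0,0]]
  ]
}}

```text
clock: 12.8
ee_pos: [0.5968, -0.1038, 0.1378]
tool_rot: [0.0, 0.815, 0.579, 0.0]
wrist_force: [0.0, 0.1, -4.2]
finger_gap: 0.0227
grip_force: 70.4
```

```bash
python3 look.py 6
```

```text
p [ 0.5969 -0.1038  0.1379] tool ang 70.78100448499201 [ 0.      0.0005 -1.    ] err tool axes mm [ 0.6355 -0.8576 -0.2546] f [ 0.4354  0.3744 -3.3996] clock 13.0
scene pred E,B [[227.0414 149.0351]] [[226.6495 149.0231]]
bar_eye [(array([227.3, 147.3]), 0.69)]
stand_eye [(array([228.7, 149.6]), 0.98)]
side pred E,B [[300.7052 158.3741]] [[300.6091 158.2586]]
bar_eye [(array([298.5, 153.2]), 0.85)]
stand_eye [(array([296.4, 159.6]), 0.59)]
pred plinth [[201.7, 116.9], [358.4, 116.6]] mould [[205.4, 115.3], [354.8, 115.0]]
pred plinth [[206.6, 193.3], [353.7, 193.0]] mould [[211.3, 209.3], [349.2, 209.0]]
pred plinth [[210.1, 243.0], [350.4, 242.8]] mould [[215.4, 268.7], [345.3, 268.5]]
110 248 311 (np.int64(268), np.int64(292))
134 249 310 (np.int64(203), np.int64(357))
158 249 310 (np.int64(205), np.int64(355))
182 250 309 (np.int64(207), np.int64(354))
206 251 309 (np.int64(208), np.int64(352))
230 252 308 (np.int64(210), np.int64(351))
254 252 307 (np.int64(211), np.int64(349))
```

View pics/v6.png

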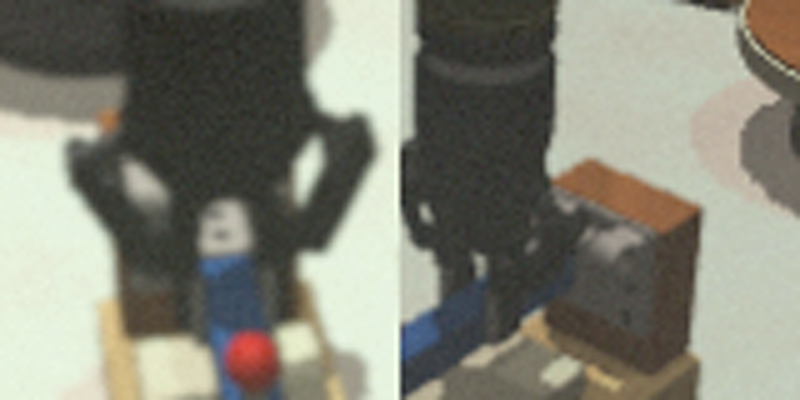

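```bash
python3 - <<'E'
from h import *
np.set_printoptions(precision=4,suppress=True)
def knob(f,near):
    h=cv2.cvtColor(cv2.imread(f),cv2.COLOR_BGR2HSV);m=(((h[...,0]<6)|(h[...,0]>174))&(h[...,1]>170)&(h[...,2]>60)).astype(np.uint8)
    n,l,s,ce=cv2.connectedComponentsWithStats(m);j=[i for i in range(1,n) if s[i,4]>25];i=min(j,key=lambda i:np.hypot(*(ce[i]-near)))
    print(f,ce[i],s[i,4]);x,y,w,hh=s[i,:4];return (x+(w-1)/2,y+(hh-1)/2)
cs={n:cam(n) for n in ('scene','side')};r={}
A=[knob('pics/scene0.png',(363,316)),knob('pics/side0.png',(235,305))]
k0,e0=tri([ray(cs[n],a) for n,a in zip(cs,A)])
B=[knob('pics/scene6.png',(235,181)),knob('pics/side6.png',(262,185))]
k1,e1=tri([ray(cs[n],a) for n,a in zip(cs,B)])
o=np.load('o6.npy',allow_pickle=True).item();Rt=rot(o['tool_rot'])
print(k0,e0,k1,e1,'rise',k1[2]-k0[2]);d=Rt.T@(k1-o['ee_pos']);print('knob in tool',d)
u=np.array([.4737,.8807,0]);print('knob y in bar frame at start',(k0-np.array([.509,.2441,0]))@u)
E
```

```text
pics/scene0.png [362.1089 315.2178] 101
pics/side0.png [165.5366 311.878 ] 41
pics/scene6.png [234.7692 180.1154] 26
pics/side6.png [165.3514 311.7568] 37
[0.622  0.4096 0.1553] [0.030624586663668928, 0.030624586663668914] [0.6747 0.3457 0.2652] [0.15958392010985029, 0.15958392010985034] rise 0.10992610993587193
knob in tool [ 0.45   -0.0743 -0.1273]
knob y in bar frame at start 0.19929938239401196
```

```bash
python3 - <<'E'
from h import *
np.set_printoptions(precision=4,suppress=True)
o=np.load('o6.npy',allow_pickle=True).item();Rt=rot(o['tool_rot'])
cs={n:cam(n) for n in ('scene','side')}
u0=np.array([.4737,.8807,0]);C0=np.array([.509,.2441,0]);
g0=C0+.068*u0+[0,0,.045];g1=o['ee_pos']+Rt@np.array([.0795,0,.0258-.045])
def knob(f,near):
    im=cv2.imread(f).astype(float);m=((im[...,2]>1.8*im[...,0]+15)&(im[...,2]>1.8*im[...,1]+15)).astype(np.uint8)
    n,l,s,ce=cv2.connectedComponentsWithStats(m);j=[i for i in range(1,n) if s[i,4]>20];i=min(j,key=lambda i:np.hypot(*(ce[i]-near)))
    x,y,w,h=s[i,:4];print(f,near.round(1),ce[i].round(1),s[i,:4],s[i,4]);return (x+(w-1)/2,y+(h-1)/2)
K=[]
for sfx,g in (('0',g0),('6',g1)):
    k,e=tri([ray(cs[n],knob(f'pics/{n}{sfx}.png',proj(cs[n],g)[0])) for n in cs]);print(k,e);K.append(k)
print('rise',K[1][2]-K[0][2],'y bar start',(K[0]-C0)@u0,'tool now',Rt.T@(K[1]-o['ee_pos']))
E
```

```text
pics/scene0.png [363.1 312.4] [362.4 315.2] [357 309  12  13] 115
pics/side0.png [236.9 303.3] [233.9 302.7] [230 300   9   7] 44
[0.5465 0.3081 0.0469] [0.0008998127624289734, 0.0008998127624289676]
pics/scene6.png [235.2 180.4] [234.7 180.4] [231 177   9   8] 55
pics/side6.png [262.1 174.7] [300.3 301.4] [297 299   8   6] 40
[0.52   0.0426 0.0235] [0.17384432842267555, 0.17384432842267558]
rise -0.023489810541239536 y bar start 0.0741633957168805 tool now [ 0.1129 -0.1208  0.1144]
```

```bash
python3 - <<'E'
from h import *
from scipy.optimize import least_squares
np.set_printoptions(precision=4,suppress=True)
L=lambda k:np.load(f'o{k}.npy',allow_pickle=True).item()
o3,o6=L(3),L(6);R6=rot(o6['tool_rot'])
def knob(f,near,minA=20):
    im=cv2.imread(f).astype(float);m=((im[...,2]>1.8*im[...,0]+15)&(im[...,2]>1.8*im[...,1]+15)).astype(np.uint8)
    n,l,s,ce=cv2.connectedComponentsWithStats(m);j=[i for i in range(1,n) if s[i,4]>minA];i=min(j,key=lambda i:np.hypot(*(ce[i]-near)))
    x,y,w,h=s[i,:4];print(f,ce[i].round(1),s[i,:5]);return np.array([x+(w-1)/2,y+(h-1)/2])
sc,si=cam('scene'),cam('side');w3,w6=cam('wrist',o3),cam('wrist',o6)
ob=[knob('pics/scene0.png',(362,315)),knob('pics/side0.png',(234,303)),knob('pics/w3.png',(268,114)),knob('pics/scene6.png',(235,180)),knob('pics/wrist6.png',(280,70),500)]
u=np.array([.4737,.8807,0]);C0=np.array([.509,.2441,0]);n=np.array([-.8807,.4737,0])
def f(p,full=0):
    ky,kz,tx,tz,dc,dn=p
    s=C0+(ky+dc)*u+dn*n+[0,0,kz];t=o6['ee_pos']+R6@np.array([tx+ky,0,tz-kz]) # tz: underside in tool z
    lj=o6['ee_pos']+R6@np.array([tx-.037,0,tz-.029])
    r=[proj(sc,s)[0]-ob[0],proj(si,s)[0]-ob[1],proj(w3,s)[0]-ob[2],proj(sc,t)[0]-ob[3],(proj(w6,t)[0]-ob[4])*.5,np.array([(proj(w6,lj)[0][1]-339.5)*.5,(dc/.001)]),np.array([dn/.002,0])]
    return r if full else np.concatenate(r)
r=least_squares(f,[.07,.045,.0115,.0258,0,0]);print(r.x,np.sqrt(np.diag(np.linalg.inv(r.jac.T@r.jac))));print([x.round(1).tolist() for x in f(r.x,1)])
tx,tz=r.x[2:4];print('bar eye in tool x,z',tx-.101,tz-.018)
E
```

```text
pics/scene0.png [362.4 315.2] [357 309  12  13 115]
pics/side0.png [233.9 302.7] [230 300   9   7  44]
pics/w3.png [267.1 112.9] [255 101  25  25 479]
pics/scene6.png [234.7 180.4] [231 177   9   8  55]
pics/wrist6.png [279.4  70.7] [ 241   29   78   84 5129]
[ 0.0729  0.047   0.012   0.026   0.0002 -0.0007] [0.0012 0.0019 0.0013 0.0018 0.0009 0.0007]
[[0.8, -1.0], [0.8, 0.7], [0.7, -0.3], [0.4, 0.6], [2.5, -0.0], [0.3, 0.2], [-0.3, 0.0]]
bar eye in tool x,z -0.08901614786188145 0.007956786297452556
```

The bar eye agrees with the stand eye to within about 1 mm on every axis. The wrist feels only the bar's weight (about 4 N), so nothing is leaning. In the last picture the knuckle sits between the two stand knuckles, and the bar is level over the mould. I hand the job in.

```bash
python3 -c "
from workcell import *
print(close_job())"
```

```text
the job is handed in; nothing more can be done
None
```

I've handed the job in with the arm still holding the blue bar level over the mould, its knuckle in the gap and its hole within about 1 mm of the stand's hole line by camera measurement. The wrist felt only the bar's weight, so nothing was leaning on the stand. The hand-in returned no verdict.

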